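# Seat the yellow board in the mill's drive rack

## Robot

A 6-joint arm with a two-finger parallel gripper is mounted at the origin on the work surface. World frame = base frame: x ahead of the robot, y to its left, z up, the work surface at z = 0. Lengths are in m, angles in rad, forces in N, time in s.
With the tool pointing down it reaches from about 0.275 to 1 m from the base axis. Payload 8.4 kg.
Tool frame: the origin (TCP) lies on the centre line of the jaws, within the pads' length; the fingertips stand 17 mm ahead of it and the grasp point (between the pads) lies 2 mm behind it (bot.tcp_to_tips is the y of the fingertips in the tool frame, in m); y points along the fingers, z is the direction in which the jaws open and shut, and the axes are right-handed (so a half turn about y gives the same grasp; the last joint's range is limited). The gripper opens to 85 mm and grips with 20 to 120 N. Pads are 22 mm wide; open, the fingers measure 114 mm over their backs; the gripper's body (76 mm by 85 mm) begins 54 mm behind the grasp point. The pads swing forward as they close: fully open they stand 13 mm farther back than shut.
Start: joints at [1.192, 0.353, 1.633, -0, 1.155, -0.002], TCP at [0.23, 0.581, 0.248] pointing down, gripper open.
Joint ranges: [-2.63, 2.63], [-0.92, 2.1], [0.06, 2.66], [-1.3, 4.44], [0, 2.69], [-3.02, 3.02]. Speed limits (rad/s): [2.22, 2.22, 2.79, 3.14, 3.14, 3.14].

## Interface

Orientations are given as a unit quaternion [x, y, z, w].
In Python, from workcell import bot, hand, kinematics, get_obs, vision, hand_in gives the robot as it stands. The module is installed in compiled form; this text tells all that it offers. Calls block until the motion is done:
- bot.reach(position, orientation): joint-space move of the TCP to a pose.
- bot.servo_line(position, ori=None, velocity=0.15): straight line of the TCP; ori=None keeps the orientation; velocity is the mean speed in m/s.
- bot.goto_joints(angles): joint-space move.
- hand.move_gripper(opening, strength=None): finger opening in m; strength is the grip in N (None keeps the last); returns when the fingers have stopped.
- bot.dwell(seconds).
- kinematics.solve_ik(position, orientation): joint angles nearest the present ones, or None.
- get_obs(): the state.
- vision.read_camera(name): name is "side" or "top"; returns a dict with "frame" (420x560x3 uint8, red, green, blue), "intrinsics" (3x3 intrinsics, pixels), "dist" ([k1, k2, p1, p2, k3] as OpenCV has them; the pictures are not rectified), "view" (4x4, takes a point from world to camera coordinates). Camera axes: x right, y down, z forward; pixel columns grow to the right and rows downward; lengths in m; the calibration is good to about 2 mm. A picture is of the moment at which its call begins. There is no depth.
A pose or a line that the arm cannot do raises bot.IKError and nothing moves.
- hand_in(): hands the job in, once; it reports no verdict.
The state is a dict: "time_s": time; "joint_pos": joint angles; "joint_vel": joint speeds; "joint_efforts": joint torques, N m; "position": TCP position; "orientation": TCP orientation; "wrist_force": force on the tool from outside, world axes, zero at the start; "ft_torque": the same for the moment, N m; "gripper_width": finger opening in m.
Only numpy, scipy, OpenCV 4.12 (cv2) and the standard library are available. Lean on these libraries where they do the work, as an engineer would, in place of code of your own. Each camera call takes 0.05 s, during which the arm holds its last target.

## Task

The cover is off the bench mill's drive rack and the board with the yellow levers has been put back but not yet pressed home. Swing both of its yellow ejector levers inward until they stand upright, so that the board is fully seated. Leave the board with blue levers raised and the board with red levers seated, as they are.

Things in the scene. Friction and masses are not known exactly. Their poses are not given: they have to be found in the camera images.
- yellow: Slot of the board with yellow levers and bar, fixed; one of 3 like slots 75 mm apart, in any order. Origin: middle of its underside, 12 mm above the bench; z up, y along the board (about to the robot's left). Board 156 mm long, top at z = 96 mm seated, up to 8 mm higher at an end whose lever is out. Grey end posts y = +-80 to 100, up to z = 78 mm. Rack outside the levers lower than z = 25 mm.
- yellow_left (a joint): Yellow lever at the board's +y end (left). 0 rad: upright on its stop, that end home; grows leaning outward; 0.48 to 0.6 at the start. Pin along x at y = +88, z = 70 mm; 57 mm long from the pin, 14 wide (x), 8 thick, last 22 mm a tab 24 wide, 10 thick. At 0.6 the tip is at y = +120, z = 117. Stiff hinge, no spring, stays put: takes 4 to 12 N pushed level at the tip from its outer side.
- yellow_right (a joint): Yellow lever at the board's -y end (right). 0 rad: upright on its stop, that end home; grows leaning outward; 0.48 to 0.6 at the start. Pin along x at y = -88, z = 70 mm; 57 mm long from the pin, 14 wide (x), 8 thick, last 22 mm a tab 24 wide, 10 thick. At 0.6 the tip is at y = -120, z = 117. Stiff hinge, no spring, stays put: takes 4 to 12 N pushed level at the tip from its outer side.
- blue_mid (a point): Middle of the top edge of the board with blue levers and blue bar (a bystander, raised, both levers leaning out). x across the board, y along it, z up. It sinks about 4 mm for each lever swung in.
- red_mid (a point): Middle of the top edge of the board with red levers and red bar (a bystander, seated, both levers upright). x across the board, y along it, z up. It rises about 4 mm for each lever swung out.

How it is judged:
At the end, for the whole second after the job is handed in: Both yellow levers stand within 0.175 rad (10 degrees) of upright, so that the yellow board is home, and the tops of the blue and the red board are within 2 mm of where they were at the start (value of joint each of yellow_left, yellow_right below 0.175 rad and distance of each of blue_mid, red_mid from where it was at the start of the episode below 0.002 m); the robot touches nothing.
It fails at once if the blue board is moved by more than 2 mm (half the swing of one of its levers) (distance of blue_mid from where it was at the start of the episode above 0.002 m).
It fails at once if the red board is moved by more than 2 mm (half the swing of one of its levers) (distance of red_mid from where it was at the start of the episode above 0.002 m).
It also fails if it takes over 32 s, if anything falls off the work surface, if the arm or the gripper's body presses on something with over 40 N, if the wrist force passes 120 N, or if a joint passes its speed limit or range.

## Working session

There is one attempt and no reset: what is moved stays moved. The work goes in short steps, each a Python script; the robot and the scene stay as the last script left them, time stands still between calls to the robot, and variables do not carry over. Pictures are saved under pics/ and viewed, and the job is handed in when it is done.

```bash
mkdir -p pics; ls
python3 - <<'E'
from workcell import bot, hand, kinematics, get_obs, vision
import cv2,pickle
o=get_obs();print(o)
d={}
for n in("side","top"):
    c=vision.read_camera(n);d[n]=c
    cv2.imwrite(f"pics/{n}0.png",c["frame"][:,:,::-1]);print(n,c["intrinsics"],c["dist"],c["view"])
pickle.dump(d,open("cams.pkl","wb"))
print(bot.tcp_to_tips)
E
```

```text
pics
{'time_s': 0.0, 'joint_pos': array([ 1.19159262e+00,  3.53665124e-01,  1.63413833e+00,  1.73518188e-05,
        1.15517928e+00, -2.39742512e-03]), 'joint_vel': array([-0.0006688 , -0.00023691, -0.00086488,  0.00069802,  0.00026091,
       -0.00106629]), 'joint_efforts': array([ 4.04436596e-04, -6.05236602e+01, -3.42067981e+01, -1.09320201e-04,
        8.98338330e-03,  1.61349931e-05]), 'position': array([0.2297979 , 0.58073819, 0.24754926]), 'orientation': array([ 0.69507507, -0.13253552,  0.1323381 , -0.6941121 ]), 'wrist_force': array([-0.4381605 , -0.0314104 , -0.10208687]), 'ft_torque': array([ 0.04243586, -0.06128668,  0.02085665]), 'gripper_width': 0.08501865491446203}
side [[388.63009384   0.         279.01148545]
 [  0.         388.63009384 210.10676259]
 [  0.           0.           1.        ]] [-0.07574261  0.          0.          0.          0.        ] [[-0.74277055 -0.66947541  0.00972535  0.43451136]
 [-0.48386965  0.52669156 -0.69890354  0.35530425]
 [ 0.46277648 -0.52383077 -0.71514982  0.46886316]
 [ 0.          0.          0.          1.        ]]
top [[511.27756115   0.         281.86049131]
 [  0.         511.27756115 202.65064945]
 [  0.           0.           1.        ]] [-0.19572783  0.          0.          0.          0.        ] [[ 0.02580112 -0.99966374  0.00259175  0.00563534]
 [-0.97506094 -0.02573764 -0.22043988  0.5657433 ]
 [ 0.22043246  0.00316048 -0.97539712  0.66203489]
 [ 0.          0.          0.          1.        ]]
0.017
```

View pics/top0.png

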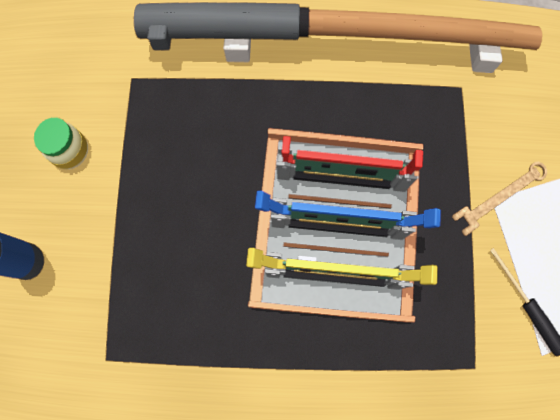

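View pics/side0.png

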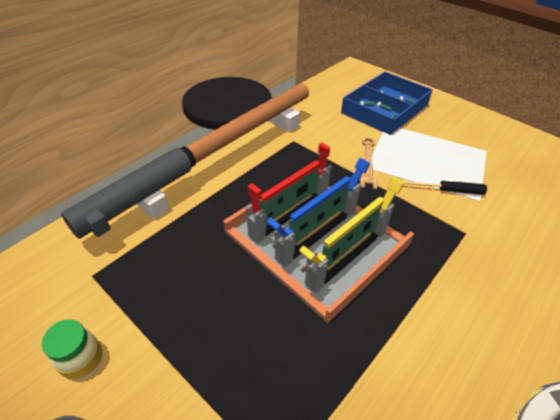

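Run:
```python
import cv2
a=cv2.imread("pics/top0.png")[230:325,235:445];cv2.imwrite("pics/topz.png",cv2.resize(a,None,fx=3.8,fy=3.8,interpolation=cv2.INTER_CUBIC))
a=cv2.imread("pics/side0.png")[170:300,280:420];cv2.imwrite("pics/sidez.png",cv2.resize(a,None,fx=4.5,fy=4.5,interpolation=cv2.INTER_CUBIC))
```

```text
(no output)
```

View pics/topz.png

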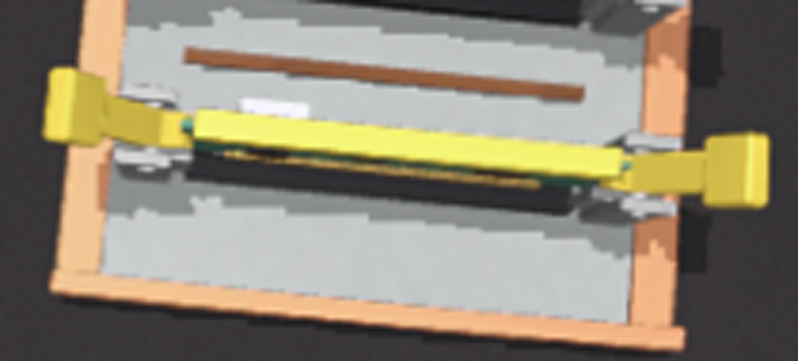

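View pics/sidez.png

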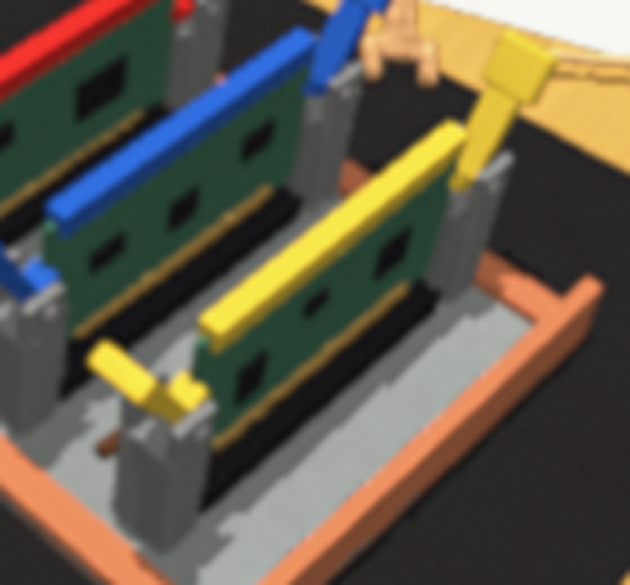

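```bash
cat > h.py <<'E'
import numpy as np,cv2,pickle
from scipy.optimize import least_squares
C=pickle.load(open("cams.pkl","rb"))
def proj(n,P):
    c=C[n];V=np.array(c["view"]);r,_=cv2.Rodrigues(V[:3,:3])
    return cv2.projectPoints(np.atleast_2d(P).astype(float),r,V[:3,3],np.array(c["intrinsics"]),np.array(c["dist"]))[0][:,0]
def tri(pt,ps):
    f=lambda X:np.r_[proj("top",X)[0]-pt,proj("side",X)[0]-ps]
    s=least_squares(f,[.5,0,.1]);return s.x,s.fun
E
python3 - <<'E'
from h import *
z=lambda x,y:np.array([235+x/3.8,230+y/3.8]);s=lambda x,y:np.array([280+x/4.5,170+y/4.5])
L,r=tri(z(195,125),s(205,325));print(L,r)
R,r2=tri(z(622,163),s(461,128));print(R,r2)
d=L-R;print(np.linalg.norm(d),(L+R)/2)
yaw=np.arctan2(-d[0],d[1]);print("yaw",yaw)
def W(p,m,yaw):
    c,s_=np.cos(yaw),np.sin(yaw);p=np.atleast_2d(p)
    return np.c_[m[0]+c*p[:,0]-s_*p[:,1],m[1]+s_*p[:,0]+c*p[:,1],p[:,2]+.012]
def tip(q,sg): return [0,sg*(.088+.057*np.sin(q)),.070+.057*np.cos(q)]
H=lambda ql,qr:.096
def res(p):
    m=p[:2];yaw,ql,qr,Lb=p[2:]
    zl=.096+.008*ql/.55; zr=.096+.008*qr/.55
    ends=W([[0,Lb,zl],[0,-Lb,zr],tip(ql,1),tip(qr,-1)],m,yaw)
    t=proj("top",ends);sd=proj("side",ends[:2])
    return np.r_[(t-[z(195,125),z(622,163),z(61,105),z(753,172)]).ravel(),(sd-[s(205,325),s(461,128)]).ravel()]
o=least_squares(res,[.45,0,yaw,.54,.54,.075]);print(o.x,o.fun.round(1))
E
```

```text
[0.475596   0.01303701 0.11723147] [-0.40959833 -0.98977922  1.22582855  0.38020065]
[ 0.46456916 -0.13313179  0.11534971] [-0.01515493 -0.03963581  0.05400741  0.01492311]
0.14659621873211684 [ 0.47008258 -0.06004739  0.11629059]
yaw -0.07529643180903603
[ 0.46984818 -0.06021038 -0.07705943  0.54786931  0.47825112  0.07323044] [-0.2 -0.8 -0.   0.3 -0.1 -0.4  0.1 -0.5  1.3  0.9  0.2  0.2]
```

```bash
cat > p.py <<'E'
import numpy as np
from scipy.spatial.transform import Rotation as Ro
from workcell import bot, hand, kinematics, get_obs, vision
M=np.array([.4698,-.0602]);YAW=-.077
ex=np.array([np.cos(YAW),np.sin(YAW),0]);ey=np.array([-np.sin(YAW),np.cos(YAW),0])
TIP=bot.tcp_to_tips
def P(y,ztip,x=0): return np.r_[M,0]+ex*x+ey*y+np.array([0,0,ztip+TIP])
def Q(s):
    z=s*ex;y=np.array([0,0,-1.]);x=np.cross(y,z)
    return Ro.from_matrix(np.c_[x,y,z]).as_quat()
def st(t=""):
    o=get_obs();p=o["position"]-np.r_[M,0]
    print(t,"t%.2f"%o["time_s"],"y %.4f x %.4f ztip %.4f"%(p@ey,p@ex,p[2]-TIP),"F",o["wrist_force"].round(1),"w%.3f"%o["gripper_width"]);return o
E
python3 - <<'E'
from p import *
print(Ro.from_quat(get_obs()["orientation"]).as_matrix().round(2))
for s in(1,-1):
    for y in(.16,-.16): print(s,y,kinematics.solve_ik(P(y,.18),Q(s)),kinematics.solve_ik(P(y,.108),Q(s)))
E
```

```text
[[ 0.93 -0.    0.37]
 [-0.37 -0.    0.93]
 [-0.   -1.   -0.  ]]
1 0.16 [ 2.00134021e-01  2.07671862e-01  1.96261425e+00 -4.44089210e-16
  9.71306544e-01  2.77134021e-01] [ 2.00134021e-01  3.13479543e-01  2.01976590e+00 -4.44089210e-16
  8.08347210e-01  2.77134021e-01]
1 -0.16 [-4.50705857e-01  2.30786410e-01  1.93191151e+00 -4.44089210e-16
  9.78894730e-01 -3.73705857e-01] [-4.50705857e-01  3.33737572e-01  1.98804448e+00 -4.44089210e-16
  8.19810602e-01 -3.73705857e-01]
-1 0.16 [ 2.00134021e-01  2.07671862e-01  1.96261425e+00 -4.44089210e-16
  9.71306544e-01 -2.86445863e+00] [ 2.00134021e-01  3.13479543e-01  2.01976590e+00 -4.44089210e-16
  8.08347210e-01 -2.86445863e+00]
-1 -0.16 [-4.50705857e-01  2.30786410e-01  1.93191151e+00 -4.44089210e-16
  9.78894730e-01  2.76788680e+00] [-4.50705857e-01  3.33737572e-01  1.98804448e+00 -4.44089210e-16
  8.19810602e-01  2.76788680e+00]
```

Run:
```python
from p import *
import cv2
bot.reach(P(.165,.20),Q(1)); st()
hand.move_gripper(0.0,40); st()
bot.servo_line(P(.165,.108),velocity=.12); st("down")
for n in("side","top"): cv2.imwrite(f"pics/{n}1.png",vision.read_camera(n)["frame"][:,:,::-1])
```

```text
t2.05 y 0.1657 x 0.0001 ztip 0.2001 F [0.9 0.2 0.4] w0.085
 t2.82 y 0.1650 x 0.0000 ztip 0.2000 F [ 0.5 -0.3  0.2] w-0.000
down t3.73 y 0.1651 x 0.0004 ztip 0.1085 F [-0.1  0.4  0.3] w0.000
```

View pics/side1.png

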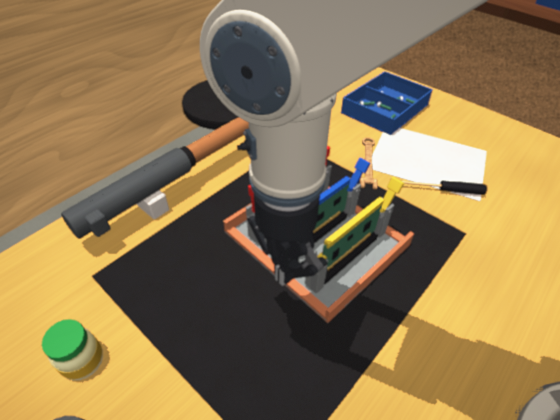

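View pics/top1.png

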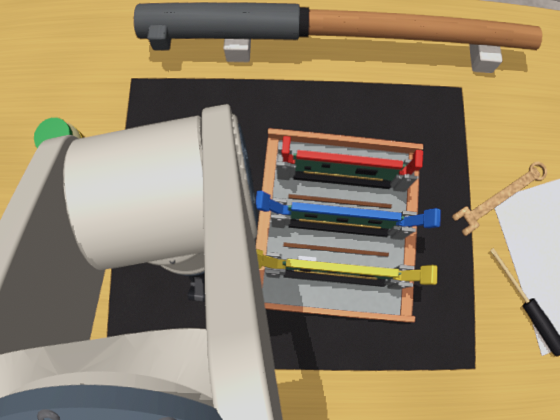

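```bash
cat > push.py <<'E'
from p import *
def push(sg):
    bot.servo_line(P(sg*.138,.108),velocity=.1); o=st("near")
    y=.138
    while y>.1005:
        y-=.003 if y>.109 else .001
        bot.servo_line(P(sg*y,.108),velocity=.05)
        o=st("%.4f"%y); f=-sg*(o["wrist_force"]@ey)*-1
        if abs(o["wrist_force"]@ey)>25 or np.linalg.norm(o["wrist_force"])>40: break
    bot.servo_line(P(sg*(y+.02),.108),velocity=.1)
    bot.servo_line(P(sg*.14,.2),velocity=.15); st("out")
E
python3 -c "
from push import *
push(1)"
```

```text
near t4.25 y 0.1377 x 0.0002 ztip 0.1083 F [0.6 0.8 0.4] w-0.000
0.1350 t4.50 y 0.1352 x 0.0000 ztip 0.1080 F [-0.  -0.2 -0.7] w0.000
0.1320 t4.75 y 0.1324 x 0.0002 ztip 0.1082 F [0.1 4.2 2.7] w-0.000
0.1290 t5.00 y 0.1293 x 0.0004 ztip 0.1083 F [0.6 4.  2.7] w0.000
0.1260 t5.25 y 0.1260 x 0.0003 ztip 0.1081 F [0.9 3.  2.5] w0.000
0.1230 t5.50 y 0.1229 x -0.0000 ztip 0.1079 F [2.3 2.1 1. ] w0.000
0.1200 t5.75 y 0.1198 x -0.0001 ztip 0.1079 F [1.  2.7 2.9] w0.000
0.1170 t6.00 y 0.1167 x -0.0002 ztip 0.1079 F [-0.2  1.3  1. ] w-0.000
0.1140 t6.25 y 0.1137 x -0.0001 ztip 0.1079 F [-0.2  1.3  1. ] w0.000
0.1110 t6.50 y 0.1107 x -0.0001 ztip 0.1080 F [0.3 1.1 0.2] w0.000
0.1080 t6.75 y 0.1077 x -0.0001 ztip 0.1079 F [ 1.3 -0.2 -0.2] w-0.000
0.1070 t7.00 y 0.1069 x -0.0001 ztip 0.1080 F [0.3 0.9 0.8] w-0.000
0.1060 t7.25 y 0.1060 x -0.0000 ztip 0.1080 F [0.5 1.7 1. ] w0.000
0.1050 t7.50 y 0.1049 x -0.0000 ztip 0.1080 F [0.3 2.3 1.9] w0.000
0.1040 t7.75 y 0.1040 x 0.0000 ztip 0.1080 F [-0.6  2.5  2.3] w0.000
0.1030 t8.00 y 0.1036 x 0.0000 ztip 0.1080 F [0.4 7.8 2.3] w-0.000
0.1020 t8.25 y 0.1034 x 0.0001 ztip 0.1081 F [-0.3 13.1  1.6] w-0.000
0.1010 t8.50 y 0.1032 x 0.0001 ztip 0.1081 F [-0.5 17.6  1.4] w-0.000
0.1000 t8.75 y 0.1029 x 0.0002 ztip 0.1082 F [ 0.2 25.3  1. ] w0.000
out t9.88 y 0.1395 x -0.0005 ztip 0.1993 F [ 0.3 -0.6  0.4] w0.000
```

The left lever reached its stop at y≈0.1036, against 0.104 predicted. Now the right lever.

```bash
python3 -c "
from push import *
bot.servo_line(P(-.165,.2),velocity=.2); st()
bot.servo_line(P(-.165,.108),velocity=.15); st()
push(-1)
import cv2
bot.reach(np.array([.23,.45,.28]),Q(1)); st('end')
for n in('side','top'):
    f=vision.read_camera(n)['frame'][:,:,::-1]; cv2.imwrite(f'pics/{n}2.png',f)
    y0,y1,x0,x1=(130,330,215,425) if n=='side' else (120,330,235,455)
    cv2.imwrite(f'pics/{n}2z.png',cv2.resize(f[y0:y1,x0:x1],None,fx=2.8,fy=2.8,interpolation=cv2.INTER_CUBIC))
"
```

```text
t11.55 y -0.1643 x -0.0001 ztip 0.1999 F [-0.5  0.6  0.2] w0.000
 t12.32 y -0.1650 x 0.0005 ztip 0.1086 F [ 0.6 -0.9  0.5] w0.000
near t12.73 y -0.1378 x 0.0004 ztip 0.1086 F [-0.5 -0.2 -0.2] w0.000
0.1350 t12.98 y -0.1352 x 0.0001 ztip 0.1081 F [0.  0.4 0.6] w-0.000
0.1320 t13.23 y -0.1320 x -0.0001 ztip 0.1079 F [ 0.4 -0.3  0. ] w0.000
0.1290 t13.48 y -0.1292 x 0.0002 ztip 0.1082 F [-0.3 -2.8  1.7] w-0.000
0.1260 t13.73 y -0.1262 x 0.0004 ztip 0.1083 F [-0.2 -4.9  2.1] w0.000
0.1230 t13.98 y -0.1231 x 0.0003 ztip 0.1081 F [ 0.7 -3.2  2.7] w-0.000
0.1200 t14.23 y -0.1199 x 0.0001 ztip 0.1080 F [ 1.  -1.9  1.4] w0.000
0.1170 t14.48 y -0.1168 x -0.0001 ztip 0.1079 F [ 1.1 -1.9  1.4] w-0.000
0.1140 t14.73 y -0.1137 x -0.0002 ztip 0.1079 F [ 2.2 -2.6  2.1] w0.000
0.1110 t14.98 y -0.1107 x -0.0002 ztip 0.1079 F [ 0.3 -1.4  1.7] w0.000
0.1080 t15.23 y -0.1077 x -0.0002 ztip 0.1079 F [-0.  -0.1  1. ] w0.000
0.1070 t15.48 y -0.1069 x -0.0001 ztip 0.1080 F [-0.1 -1.7  1.8] w0.000
0.1060 t15.73 y -0.1060 x -0.0001 ztip 0.1080 F [ 0.1 -1.6  1.2] w-0.000
0.1050 t15.98 y -0.1050 x -0.0000 ztip 0.1080 F [-0.6 -2.3  2.3] w0.000
0.1040 t16.23 y -0.1039 x -0.0000 ztip 0.1080 F [-0.9 -3.   2.2] w-0.000
0.1030 t16.48 y -0.1036 x 0.0001 ztip 0.1081 F [-2.1 -7.   2.3] w0.000
0.1020 t16.73 y -0.1034 x 0.0001 ztip 0.1081 F [ -3.6 -12.3   1. ] w-0.000
0.1010 t16.98 y -0.1031 x 0.0001 ztip 0.1081 F [ -3.6 -18.4   0.8] w-0.000
0.1000 t17.23 y -0.1029 x 0.0001 ztip 0.1082 F [ -4.7 -22.9  -0.6] w0.000
out t18.36 y -0.1395 x -0.0005 ztip 0.1993 F [ 0.8  0.3 -1.1] w-0.000
end t20.82 y 0.4899 x -0.2777 ztip 0.2629 F [-1.  -0.3 -0.5] w0.000
```

View pics/side2z.png

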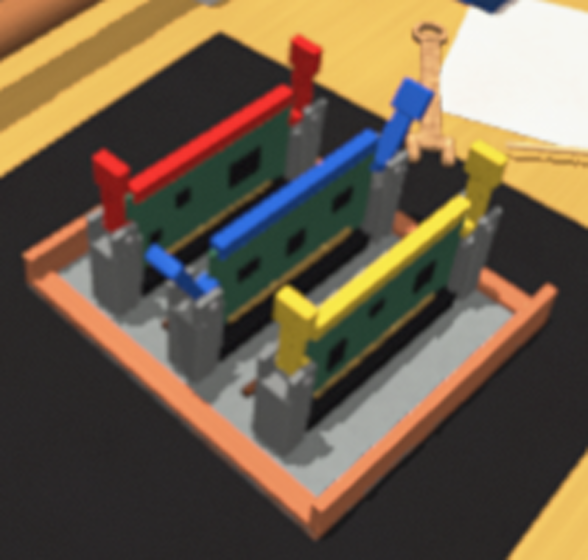

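View pics/top2z.png

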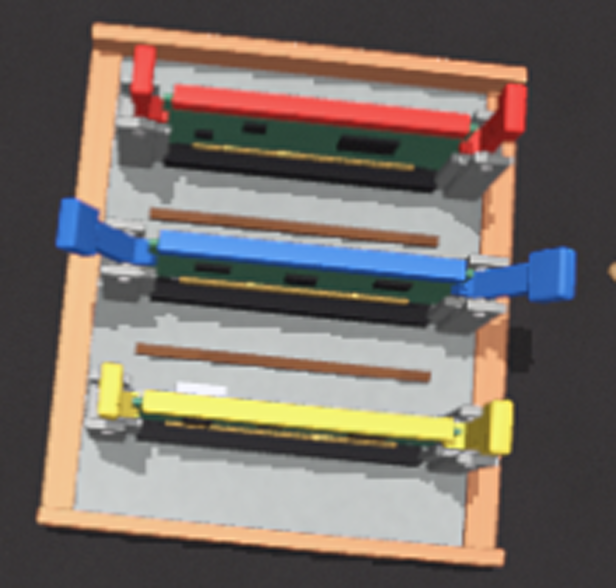

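The pictures show both yellow levers upright: side zoom near (293,325) and (483,185), top zoom near (112,390) and (497,428). Blue still leans out and red is still upright. I'll compare blue and red with the start pictures, then hand in.

Run:
```python
import cv2,numpy as np
for n in("side","top"):
    A,B=[cv2.cvtColor(cv2.imread(f"pics/{n}{i}.png"),cv2.COLOR_BGR2HSV) for i in(0,2)]
    for c,(lo,hi) in dict(blue=((105,150,80),(120,255,255)),red=((0,190,100),(4,255,255)),yellow=((24,120,100),(32,255,255))).items():
        r=[]
        for I in(A,B):
            m=cv2.inRange(I,lo,hi)
            k=np.zeros_like(m)
            if n=="top":k[130:325,240:445]=1
            else:k[140:300,235:405]=1
            y,x=np.nonzero(m*k);r.append((len(x),x.mean().round(2),y.mean().round(2)))
        print(n,c,r)
from workcell import hand_in,get_obs
print(get_obs()["time_s"]);hand_in()
```

```text
side blue [(1038, np.float64(321.39), np.float64(197.35)), (1040, np.float64(321.4), np.float64(197.35))]
side red [(921, np.float64(287.65), np.float64(179.27)), (921, np.float64(287.64), np.float64(179.29))]
side yellow [(967, np.float64(355.78), np.float64(219.25)), (821, np.float64(352.99), np.float64(222.4))]
top blue [(1840, np.float64(351.39), np.float64(212.06)), (1838, np.float64(351.3), np.float64(212.06))]
top red [(371, np.float64(361.27), np.float64(162.62)), (371, np.float64(361.92), np.float64(162.63))]
top yellow [(1947, np.float64(343.36), np.float64(267.72)), (1382, np.float64(346.8), np.float64(268.43))]
20.9167
the job is handed in; nothing more can be done
```

I swung both yellow levers inward with the closed gripper until each one stopped. I then moved the arm clear and handed the job in at 20.9 s, within the 32 s limit.

- **Yellow levers:** Each stopped within about 1 mm of the upright position I had calculated. From there the wrist force rose to about 25 N (left) and 23 N (right), so I backed off. The final pictures show both levers upright.
- **Blue and red boards:** I compared their colour in the start and end pictures. All shifts were under 0.1 pixel except one: red in the top view moved 0.65 px sideways. Its pixel count there was unchanged and the side view moved only 0.02 px, so I read that as a lighting or segmentation effect. The arm never came near the red board.
- **Other checks:** None of my checks failed. The hand-in itself reports no verdict.

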